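# Index the decorating turntable to the next portion

## Task

Bring the next blank portion of the cake round to the brass pointer: pull the turntable's spring ring up until its pin is out of the notch, turn the plate anticlockwise (seen from above) to the very next notch, and let the pin drop fully home there so that the plate is locked. The notches are not evenly spaced, so find the next one by feel, and never crank the plate hard against the pin; leave the jars and the bowl where they are.

Things in the scene. Friction and masses are not known exactly. Their poses are not given: they have to be found in the camera images.
- turntable: Cake-decorating turntable, fixed on the worktop: grey foot 220 mm across. Origin: on the worktop, on the upright axis about which the plate turns; z up; x points to the pull ring as it stands at the start. Heights: plate top 80 mm (plate 231 mm across), white hard-foam display cake (148 mm across, fixed on the plate) 143 mm, its pink rosettes 162 mm.
- index_ring: Fixed aluminium ring under the plate's rim, 300 mm across, 10 mm thick, top 56 mm above the worktop, with 12 through notches, open outwards, 11 mm wide, in screwed-on steel segments set by hand, so not evenly spaced. Origin and axes as the turntable's: the pin starts in the notch on the x axis; the next anticlockwise lies from 23 to 38 degrees on.
- index_pin: Square-ended steel pin, 8 mm across, sliding upright in the dark housing on the plate's lug, 132 mm from the axis. Seated it reaches 8 mm into a notch with 1.5 mm play either side and stops the plate hard; over 20 N bruises the notch. Let go between notches it rides on the ring's top and snaps down when a notch comes under it. Origin: on its axis, at worktop height when seated.
- pull_ring (a point): Centre of the upright steel pull ring on the pin: 37 mm outside, 9 mm thick, faces looking along the direction of turning: fingers from above pinch the 9 mm, closing along that direction. Seated: 118 mm above the worktop, 132 mm from the axis; housing below it ends at 94 mm, nothing beside it above the lug (80 mm). x away from the axis, z up. It goes round with the plate, not on its stem.
- plate (a joint): Angle of plate and cake, rad: 0 at the start notch (within the play), growing anticlockwise from above; the next notch is somewhere from 0.401 to 0.663. Turning takes about 1 N at the ring, about 3 N while the pin drags on the notched ring; it stays where it is left.
- plunger (a joint): Lift of pull ring and pin, m: 0 fully home, about 0.008 with the pin on the notched ring's top between notches, over 0.008 clear, 0.012 at the upper stop. A spring pulls it down with about 8 N at 0 and 11 N at 0.012.
- small_bowl: White bowl with a thin line, 114 mm across, 56 mm high, behind the turntable; a bystander. Origin: centre of its underside.
- jam_jar: Jam jar with a white lid, 68 mm across, 84 mm high; a bystander. Origin: centre of its underside.
- honey_jar: Honey jar with a grey lid, 71 mm across, 110 mm high; a bystander. Origin: centre of its underside.

How it is judged:
On the way:
1. the pin is pulled out of the start notch before the plate turns (value of joint plunger above 0.008 m and value of joint plate below 0.06 rad), for 0.05 s.
At the end, for the whole second after the job is handed in: The plate stands still in the next notch anticlockwise (23 to 38 degrees on from where it began, with a degree of play) and the pull ring is fully down (within 1.5 mm), the pin home in that notch (value of joint plate between 0.38 and 0.684 rad and value of joint plunger below 0.0015 m and velocity of joint plate between -0.02 and 0.02 rad/s); the robot touches nothing.
It fails at once if the plate is cranked against the pin: more than 20 N on the index pin while it stands in a notch (contact force between index_pin and anything else above 20 N and value of joint plunger below 0.006 m).
It fails at once if the plate is turned the wrong way (clockwise by more than 6 degrees) (value of joint plate below -0.105 rad).
It fails at once if a jar or the bowl is pushed more than 25 mm (distance of any of small_bowl, jam_jar, honey_jar from where it was at the start of the episode above 0.025 m).
It also fails if it takes over 48 s, if anything falls off the work surface, if the arm or the gripper's body presses on something with over 40 N, if the wrist force passes 120 N, or if a joint passes its speed limit or range.

## Robot

A 7-joint arm with a two-finger parallel gripper is mounted at the origin on the work surface; the furniture and walls round the work are solid. World frame = base frame: x ahead of the robot, y to its left, z up, the work surface at z = 0. Lengths are in m, angles in rad, forces in N, time in s.
With the tool pointing down it reaches from about 0.425 to 0.825 m from the base axis. Payload 3.6 kg.
Tool frame: the origin (TCP) lies at the very end of the fingers, on their centre line; the grasp point (between the pads) lies 19 mm behind it; z points along the fingers, y is the line along which they close (so a half turn about z gives the same grasp; the last joint's range is limited). The gripper opens to 85 mm and grips with 20 to 120 N. Pads are 22 mm wide; open, the fingers measure 114 mm over their backs; the gripper's body (76 mm by 85 mm) begins 54 mm behind the grasp point. The pads swing forward as they close: fully open they stand 13 mm farther back than shut.
Start: joints at [-1.224, 0.615, -0.013, 1.423, 0.008, 1.103, -0.04], TCP at [0.237, 0.605, 0.231] pointing down, gripper open.
Joint ranges: [-3.12, 3.12], [-0.3, 2.06], [-1.34, 1.32], [0.26, 2.42], [-1.36, 4.5], [0.01, 1.98], [-2.84, 2.84]. Speed limits (rad/s): [2.79, 2.79, 3.14, 3.14, 3.14, 3.14, 3.14].

## Interface

Orientations are given as [roll, pitch, yaw] about the fixed x, y, z axes, in that order (R = Rz(yaw) Ry(pitch) Rx(roll)).
In Python, from workcell import bot gives the robot as it stands. The module is installed in compiled form; this text tells all that it offers.
- The arm moves only by the tool drive_tool, never from a script. Its argument "steps" is a list of rows, each a list of 7 numbers: the shift along the tool's x, y, z in m, then the turn, a rotation vector about the tool's x, y, z in degrees, then the opening, from 0 (shut) to 1 (fully open). In form: [[tx, ty, tz, rx, ry, rz, claw], ...]. A call has 1 to 8 rows; each row shifts and turns the commanded pose from where the row before left it, along the tool's axes as they then stand; what a row does not reach is not made up. A row lasts 1/8 s, in which the tool goes at most 62.5 mm and 10.7 degrees, less where a joint would pass 70% of its speed; a pose out of reach is approached as far as the arm can. A call is refused whole if a number of a shift passes 0.0625 or a number of a turn 10.7, either way. A call with a gripper value outside its range is refused whole. The fingers move at their own pace and stop on an object; "grip_force" is the grip in N (left out, the last holds). Time passes only in rows, so rows that do not move let the fingers close. It gives the time, the measured TCP pose, the force, the opening and the grip force at its end, in the units of the state.
- bot.read_state(): the state, without advancing time (a new reading comes with each control period).
- bot.capture(name): name is "scene" or "top" or "wrist"; returns a dict with "img" (480x640x3 uint8, red, green, blue), "mtx" (3x3 intrinsics, pixels), "k1" (the pictures are not rectified: a ray, as slopes to the right and down, at radius r is drawn at 1 + k1 r^2 times it, then the intrinsics apply), "R" (3x3) and "t" (3): a world point X has camera coordinates R X + t; the wrist camera has in their place "hand_eye" (4x4, takes a point from camera to tool coordinates, whose origin is the TCP and whose axes are the flange's). Camera axes: x right, y down, z forward; pixel columns grow to the right and rows downward; lengths in m; the calibration is good to about 2 mm. A picture is of the moment at which its call begins: read the wrist's pose just before it. There is no depth.
- bot.finish_job(): hands the job in; it is judged then, once.
Trained networks look in a picture, given as the dict that the camera call returned (one of the last four; its "shot" number tells which), for a name from the list of things; names that differ only in an ending like _2 or _b are one class to them, and where a whole thing is asked for, a point or a joint stands for the part that bears it (a point fixed in the world has none). Each returns a list of dicts, best first, with "p" (0 to 1); they miss things now and then, are a little off and sometimes report something else, mostly with a low value. They report only what shows in the picture. A call takes as long as a camera call.
- bot.boxes_of(picture, label): "uv" ([column, row] in pixels, amid what is visible of it).
- bot.outline_of(picture, label): "region" (480x640 bool, what is visible of it) and "uv" ([column, row] in pixels, amid what is visible of it).
The state is a dict: "time_s": time; "joint_pos": joint angles; "dq": joint speeds; "tau": joint torques, N m; "tcp_pos": TCP position; "tcp_rot": TCP orientation; "wrist_force": force on the tool from outside, world axes, zero at the start; "wrist_torque": the same for the moment, N m; "finger_gap": finger opening in m; "grip_force": force on a finger pad.
Only numpy, scipy, OpenCV 4.12 (cv2) and the standard library are available. Lean on these libraries where they do the work, as an engineer would, in place of code of your own. Each camera call takes 0.05 s, during which the arm holds its last target. There are 200 camera calls.

## Working session

There is one attempt and no reset: what is moved stays moved. The work goes in short steps, Python scripts to look and compute and a tool call to move; the robot and the scene stay as the last step left them, time stands still between calls to the robot, and variables do not carry over. Pictures are saved under pics/ and viewed, at most 10 in all, crops included, and the job is handed in when it is done.

Besides the shell and the picture viewer there is one more tool, called by a JSON object that holds its "method" and its "body". drive_tool: Moves the arm, as the interface text tells. Its arguments: {"type":"object","properties":{"steps":{"type":"array","items":{"type":"array","items":{"type":"number"}}},"grip_force":{"type":"number"}},"required":["steps"]}

```bash
mkdir -p pics; cat > h.py <<'E'
import numpy as np, cv2
from scipy.spatial.transform import Rotation as Ro
from workcell import bot
def cam(c, st=None):
    if 'R' in c: return np.array(c['R']), np.array(c['t'])
    T=np.eye(4); T[:3,:3]=Ro.from_euler('xyz',st['tcp_rot']).as_matrix(); T[:3,3]=st['tcp_pos']
    M=np.linalg.inv(T@np.array(c['hand_eye'])); return M[:3,:3],M[:3,3]
def ray(c,uv,st=None):
    R,t=cam(c,st); K=np.array(c['mtx']); d=np.array([(uv[0]-K[0,2])/K[0,0],(uv[1]-K[1,2])/K[1,1]])
    u=d.copy()
    for _ in range(30): u=d/(1+c['k1']*(u@u))
    return -R.T@t, R.T@np.array([u[0],u[1],1])
def onz(c,uv,z,st=None):
    o,d=ray(c,uv,st); return o+d*(z-o[2])/d[2]
def proj(c,X,st=None):
    R,t=cam(c,st); p=R@np.array(X)+t; u=p[:2]/p[2]; u=u*(1+c['k1']*(u@u)); K=np.array(c['mtx'])
    return np.array([K[0,0]*u[0]+K[0,2],K[1,1]*u[1]+K[1,2]])
def tri(rs):
    A=np.zeros((3,3));b=np.zeros(3)
    for o,d in rs:
        d=d/np.linalg.norm(d);P=np.eye(3)-np.outer(d,d);A+=P;b+=P@o
    x=np.linalg.solve(A,b); return x,[np.linalg.norm(np.cross(d/np.linalg.norm(d),x-o)) for o,d in rs]
def save(c,n): cv2.imwrite('pics/'+n,cv2.cvtColor(c['img'],cv2.COLOR_RGB2BGR))
E
python3 - <<'E'
from h import *
s=bot.read_state(); print({k:np.round(v,3).tolist() for k,v in s.items()})
C={}
for n in ['scene','top']:
    c=bot.capture(n); C[n]=c; save(c,n+'0.png')
    for l in ['turntable','index_ring','pull_ring','index_pin','small_bowl','jam_jar','honey_jar']:
        r=bot.boxes_of(c,l); print(n,l,[(np.round(q['uv']).tolist(),round(q['p'],2)) for q in r[:3]])
        if l=='pull_ring' and r: C[n+'r']=ray(c,r[0]['uv'])
if 'scener' in C and 'topr' in C: print(tri([C['scener'],C['topr']]))
E
```

```text
{'time_s': 0.0, 'joint_pos': [-1.223, 0.616, -0.013, 1.425, 0.008, 1.103, -0.04], 'dq': [0.001, 0.001, 0.0, 0.0, 0.001, 0.001, 0.0], 'tau': [-0.0, -46.921, 0.259, -17.103, 0.01, 0.01, -0.0], 'tcp_pos': [0.237, 0.604, 0.23], 'tcp_rot': [-3.139, 0.0, 2.768], 'wrist_force': [-0.042, -0.593, -0.245], 'wrist_torque': [0.0, -0.014, -0.009], 'grip_force': 0.0, 'finger_gap': 0.086}
scene turntable []
scene index_ring []
scene pull_ring []
scene index_pin []
scene small_bowl []
scene jam_jar []
scene honey_jar []
top turntable []
top index_ring [([331.0, 396.0], 0.6)]
top pull_ring [([340.0, 249.0], 0.49)]
top index_pin []
top small_bowl [([252.0, 239.0], 0.72)]
top jam_jar []
top honey_jar [([362.0, 208.0], 0.79)]
```

View pics/top0.png

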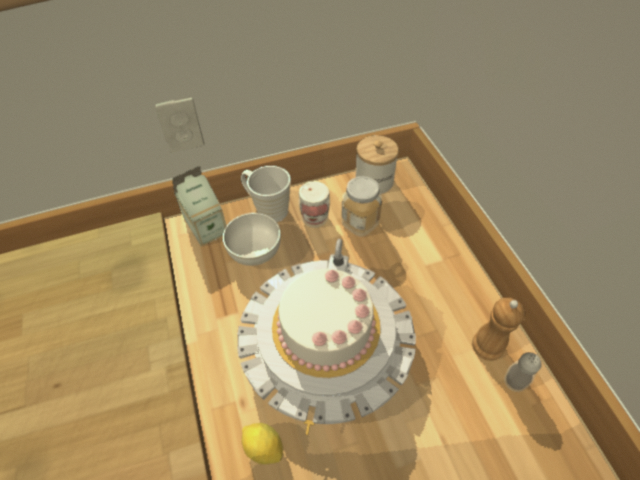

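View pics/scene0.png

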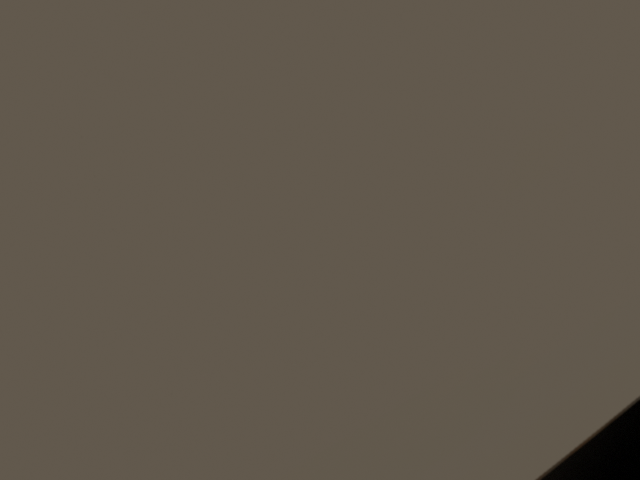

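The top view shows the turntable centred near (327,335), with the pull ring behind it at about (340,249). The bowl is at (252,239), the jam jar at (314,203) and the honey jar at (362,205). The scene camera sees only a wall.

```bash
python3 - <<'E'
from h import *
from scipy.optimize import least_squares
c=bot.capture('top')
print('cam',-np.array(c['R']).T@np.array(c['t']), onz(c,(340,249),.118), onz(c,(339,262),.094))
for l,z in [('small_bowl',.03),('jam_jar',.084),('honey_jar',.11)]:
    r=bot.boxes_of(c,l); print(l,[(np.round(q['uv']),round(q['p'],2),onz(c,q['uv'],z)) for q in r[:2]])
out=c['img'].copy()
r=bot.outline_of(c,'index_ring')
for q in r: print('ir',q['p'],q['uv'],q['region'].sum())
if r:
    m=r[0]['region'].astype(np.uint8); cs,_=cv2.findContours(m,0,2); h=cv2.convexHull(np.vstack(cs))[:,0]
    P=np.array([onz(c,p,.056)[:2] for p in h])
    f=least_squares(lambda v:np.hypot(*(P-v[:2]).T)-v[2],[*P.mean(0),.15],loss='soft_l1',f_scale=.003); print('ring fit',f.x,np.abs(f.fun).mean())
    cv2.drawContours(out,cs,-1,(255,0,0),1)
    for R,z in [(.15,.056),(.074,.143),(.1155,.08)]:
        for a in np.linspace(0,2*np.pi,150):
            cv2.circle(out,tuple(np.round(proj(c,[f.x[0]+R*np.cos(a),f.x[1]+R*np.sin(a),z])).astype(int).tolist()),0,(0,0,255),-1)
cv2.imwrite('pics/fit.png',cv2.cvtColor(cv2.resize(out[150:440,180:440],None,fx=2,fy=2),cv2.COLOR_RGB2BGR))
for q in bot.outline_of(c,'pull_ring'):
    v,u=np.nonzero(q['region']); print('pr',q['p'],q['uv'],u.min(),u.max(),v.min(),v.max())
E
```

```text
cam [0.07875172 0.00616181 0.75909253] [ 0.52757091 -0.17213838  0.118     ] [ 0.51774052 -0.16705368  0.094     ]
small_bowl [(array([253., 238.]), 0.78, array([ 0.67399919, -0.0375866 ,  0.03      ])), (array([332., 395.]), 0.4, array([ 0.31595298, -0.08127865,  0.03      ]))]
jam_jar [(array([315., 204.]), 0.97, array([ 0.6733069 , -0.17315809,  0.084     ]))]
honey_jar [(array([364., 206.]), 0.95, array([ 0.61523339, -0.25492082,  0.11      ]))]
ir 0.91 [336.0, 395.5] 7336
ring fit [ 0.41256774 -0.10528491  0.15152917] 0.0009643455077089579
pr 0.25 [328.5, 330.8] 257 395 240 395
```

View pics/fit.png

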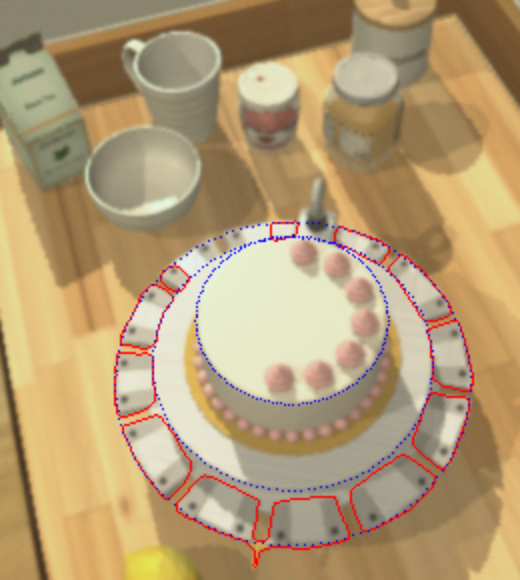

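The ring fit is good: axis at (0.413, -0.105), and the pull ring lies 0.133 m out at about -30°, which agrees with the 132 mm given. Moving there now, with a half-open gripper.

{"method": "drive_tool", "body": {"steps": [[-0.0396, -0.044, 0, 0, 0, 0, 0.6], [-0.0396, -0.044, 0, 0, 0, 0, 0.6], [-0.0396, -0.044, 0, 0, 0, 0, 0.6], [-0.0396, -0.044, 0, 0, 0, 0, 0.6], [-0.0396, -0.044, 0, 0, 0, 0, 0.6], [-0.0396, -0.044, 0, 0, 0, 0, 0.6], [-0.0396, -0.044, 0, 0, 0, 0, 0.6], [-0.0396, -0.044, 0, 0, 0, 0, 0.6]]}}

```text
time_s: 2.1
tcp_pos: [0.4045, 0.1601, 0.2318]
tcp_rot: [3.14, 0.001, 2.768]
wrist_force: [1.1, 0.3, -0.8]
finger_gap: 0.0517
grip_force: 0.0
```

{"method": "drive_tool", "body": {"steps": [[-0.0396, -0.044, 0, 0, 0, 0, 0.6], [-0.0396, -0.044, 0, 0, 0, 0, 0.6], [-0.0396, -0.044, 0, 0, 0, 0, 0.6], [-0.0396, -0.044, 0, 0, 0, 0, 0.6], [-0.0396, -0.044, 0, 0, 0, 0, 0.6], [-0.0396, -0.044, 0, 0, 0, 0, 0.6], [0, 0, 0, 0, 0, 8.8, 0.6], [0, 0, 0, 0, 0, 0, 0.6]]}}

```text
time_s: 3.1
tcp_pos: [0.5285, -0.1711, 0.2311]
tcp_rot: [-3.142, -0.0, 2.615]
wrist_force: [0.7, -0.2, 0.5]
finger_gap: 0.0514
grip_force: 0.0
```

```bash
python3 - <<'E'
from h import *
s=bot.read_state(); print({k:np.round(v,3).tolist() for k,v in s.items()})
c=bot.capture('wrist'); print(np.round(c['hand_eye'],3).tolist()); print('pred',proj(c,[.5276,-.172,.118],s))
for q in bot.boxes_of(c,'pull_ring')[:3]: print(q, onz(c,q['uv'],.118,s))
save(c,'w0.png')
E
```

```text
{'time_s': 3.1, 'joint_pos': [0.139, 0.473, 0.204, 1.707, -0.112, 0.974, 1.428], 'dq': [-0.02, -0.012, -0.034, 0.014, 0.01, -0.0, 0.035], 'tau': [1.108, -38.587, 2.799, -15.964, 0.061, -0.03, -0.211], 'tcp_pos': [0.529, -0.171, 0.231], 'tcp_rot': [-3.142, -0.0, 2.615], 'wrist_force': [0.65, -0.176, 0.492], 'wrist_torque': [0.009, 0.027, 0.017], 'grip_force': 0.0, 'finger_gap': 0.051}
[[0.0, -0.95, -0.312, 0.08], [1.0, 0.0, 0.0, -0.001], [-0.0, -0.312, 0.95, -0.142], [0.0, 0.0, 0.0, 1.0]]
pred [322.55824015 229.28481961]
{'uv': [322.7, 226.5], 'p': 0.56} [ 0.52609138 -0.17102178  0.118     ]
```

View pics/w0.png

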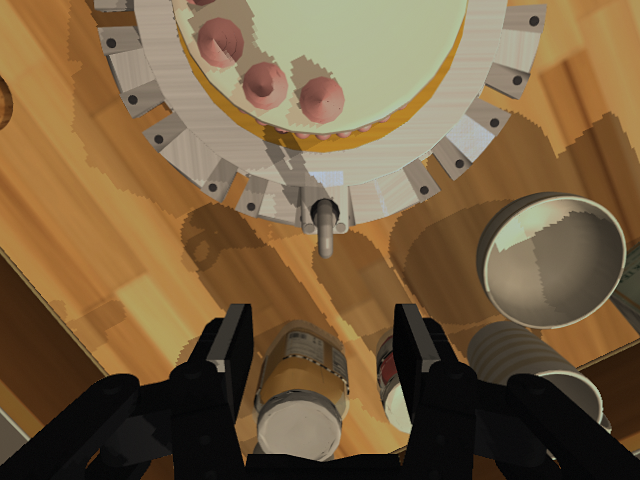

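The wrist view shows the pull ring edge-on at about (325,228), less than 1 mm from the prediction, with the yaw right. The next notch to the left (right in the image) is at about (432,180). Descending with the fingers straddling the ring.

{"method": "drive_tool", "body": {"steps": [[0, 0, 0.03, 0, 0, 0, 0.6], [0, 0, 0.03, 0, 0, 0, 0.6], [0, 0, 0.03, 0, 0, 0, 0.4], [0, 0, 0.025, 0, 0, 0, 0.4], [0, 0, 0.012, 0, 0, 0, 0.4], [0, 0, 0, 0, 0, 0, 0.4]]}}

```text
time_s: 3.95
tcp_pos: [0.5284, -0.17, 0.104]
tcp_rot: [3.142, -0.001, 2.616]
wrist_force: [0.3, 0.2, 0.2]
finger_gap: 0.0341
grip_force: 0.0
```

```bash
python3 - <<'E'
from h import *
s=bot.read_state(); print(s['tcp_pos'],s['finger_gap'],s['wrist_force'])
c=bot.capture('wrist'); print('tcp axis pts', [proj(c,np.array(s['tcp_pos'])+[0,0,d],s) for d in (0,.019,.033)])
save(c,'w1.png')
E
```

```text
[ 0.52839785 -0.17000173  0.10404182] 0.03410702284872001 [0.30600794 0.20975128 0.20252549]
tcp axis pts [array([325.86208519, 320.72683389]), array([326.27806527, 349.37592737]), array([326.65782418, 375.56058143])]
```

View pics/w1.png

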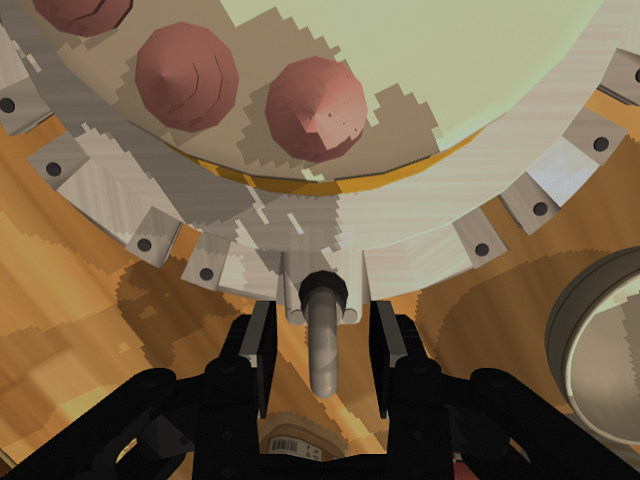

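The ring (columns 309–338, centre 323) is centred between the pads (273 and 372). Closing gently.

{"method": "drive_tool", "body": {"steps": [[0, 0, 0, 0, 0, 0, 0.2], [0, 0, 0, 0, 0, 0, 0.13], [0, 0, 0, 0, 0, 0, 0.13]], "grip_force": 25}}

```text
time_s: 4.38
tcp_pos: [0.5288, -0.1709, 0.1048]
tcp_rot: [3.141, 0.001, 2.614]
wrist_force: [0.3, 0.8, -0.5]
finger_gap: 0.0111
grip_force: 0.0
```

{"method": "drive_tool", "body": {"steps": [[0, 0, 0, 0, 0, 0, 0.1], [0, 0, 0, 0, 0, 0, 0.05], [0, 0, 0, 0, 0, 0, 0.05]], "grip_force": 25}}

```text
time_s: 4.75
tcp_pos: [0.5287, -0.1712, 0.1048]
tcp_rot: [-3.141, 0.001, 2.615]
wrist_force: [-1.7, -1.0, 5.1]
finger_gap: 0.0085
grip_force: 24.5
```

{"method": "drive_tool", "body": {"steps": [[0, 0, -0.003, 0, 0, 0, 0.05], [0, 0, -0.003, 0, 0, 0, 0.05], [0, 0, -0.003, 0, 0, 0, 0.05], [0, 0, -0.0015, 0, 0, 0, 0.05], [0, 0, 0, 0, 0, 0, 0.05]], "grip_force": 35}}

```text
time_s: 5.38
tcp_pos: [0.5284, -0.1712, 0.1146]
tcp_rot: [-3.141, 0.0, 2.614]
wrist_force: [3.1, -3.4, -11.5]
finger_gap: 0.008
grip_force: 33.8
```

```bash
python3 - <<'E'
from h import *
s=bot.read_state(); print(s['tcp_pos'],s['wrist_force'])
c=bot.capture('wrist'); c2=dict(c); c2['img']=cv2.resize(c['img'][220:460,200:450],None,fx=2,fy=2); save(c2,'w2.png')
p=np.array(cv2.imread('pics/w1.png'))
E
```

```text
[ 0.52842174 -0.17118448  0.11461422] [  3.14876233  -3.36734623 -11.46685268]
```

View pics/w2.png

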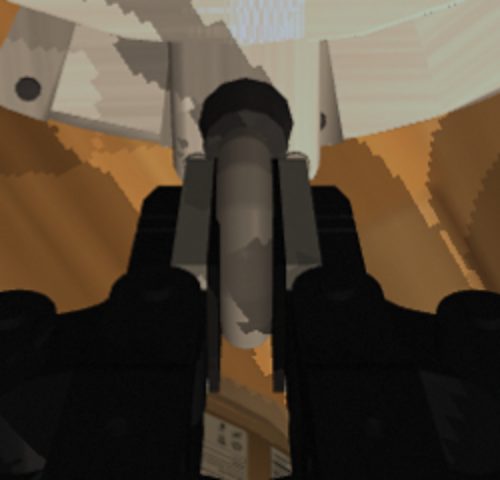

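The ring stayed put between the pads while the housing moved about 10 px up the image, so the pin is about 9.5 mm up. Unwrapping the index ring around the axis to estimate where the next notch is.

```bash
python3 - <<'E'
from h import *
c0=bot.capture('wrist'); s0=bot.read_state()
A=np.array([.4126,-.1053]); strips=[]
def unwrap(img,c,st,ph0=-30.2):
    a=np.arange(-10,50,.08); r=np.arange(.153,.112,-.0003)
    M=np.zeros((len(r),len(a),2),np.float32)
    for i,R in enumerate(r):
        for j,x in enumerate(a):
            t=np.radians(x+ph0); M[i,j]=proj(c,[A[0]+R*np.cos(t),A[1]+R*np.sin(t),.056],st)
    o=cv2.remap(img,M[...,0],M[...,1],cv2.INTER_LINEAR)
    for d in range(-10,50,5):
        x=int((d+10)/.08); cv2.line(o,(x,0),(x,8),(0,0,255),1); cv2.putText(o,str(d),(x+2,12),0,.35,(0,0,255),1)
    return o
pose=lambda p,r:dict(tcp_pos=p,tcp_rot=r)
L=[('w0.png',c0,pose([.5285,-.1711,.2311],[-3.142,0,2.615])),('w1.png',c0,pose([.5284,-.17,.104],[3.142,-.001,2.616])),('top0.png',bot.capture('top'),None)]
o=np.vstack([unwrap(cv2.imread('pics/'+n),c,s) for n,c,s in L]); print(o.shape); cv2.imwrite('pics/unw.png',o)
E
```

```text
(411, 750, 3)
```

View pics/unw.png

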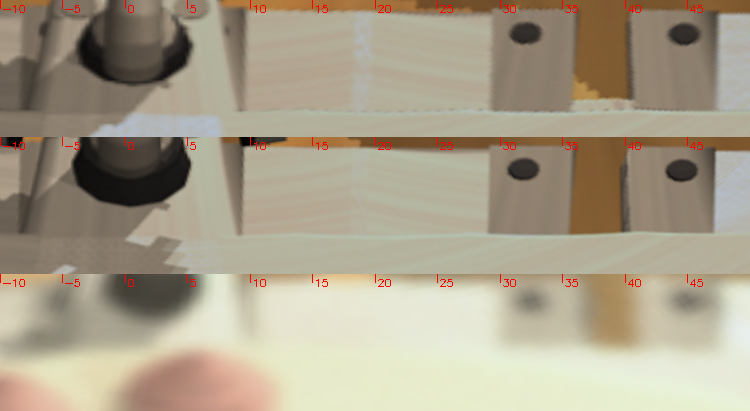

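The unwrapped strips agree: the notch runs from about 35.7° to 40.2° on the image scale. Its segment centres about 38.0, and the start segment about 0.3, so the next notch is about 37.6° on. I'll turn 34° with the pin raised, checking forces, then feel the rest with the pin riding.

{"method": "drive_tool", "body": {"steps": [[8e-05, 0.0046, 0, 0, 0, -2, 0.05], [8e-05, 0.0046, 0, 0, 0, -2, 0.05], [8e-05, 0.0046, 0, 0, 0, -2, 0.05], [8e-05, 0.0046, 0, 0, 0, -2, 0.05], [0, 0, 0, 0, 0, 0, 0.05]]}}

```text
time_s: 6.15
tcp_pos: [0.5368, -0.1534, 0.1148]
tcp_rot: [3.141, -0.0, 2.756]
wrist_force: [2.5, -3.3, -11.1]
finger_gap: 0.0079
grip_force: 35.5
```

{"method": "drive_tool", "body": {"steps": [[8e-05, 0.0046, 0, 0, 0, -2, 0.05], [8e-05, 0.0046, 0, 0, 0, -2, 0.05], [8e-05, 0.0046, 0, 0, 0, -2, 0.05], [8e-05, 0.0046, 0, 0, 0, -2, 0.05], [8e-05, 0.0046, 0, 0, 0, -2, 0.05], [8e-05, 0.0046, 0, 0, 0, -2, 0.05], [0, 0, 0, 0, 0, 0, 0.05]]}}

```text
time_s: 7.02
tcp_pos: [0.544, -0.1268, 0.1146]
tcp_rot: [3.141, -0.001, 2.965]
wrist_force: [-0.2, -1.3, -10.5]
finger_gap: 0.0078
grip_force: 35.3
```

{"method": "drive_tool", "body": {"steps": [[8e-05, 0.0046, 0, 0, 0, -2, 0.05], [8e-05, 0.0046, 0, 0, 0, -2, 0.05], [8e-05, 0.0046, 0, 0, 0, -2, 0.05], [8e-05, 0.0046, 0, 0, 0, -2, 0.05], [8e-05, 0.0046, 0, 0, 0, -2, 0.05], [0, 0, 0, 0, 0, 0, 0.05], [0, 0, 0, 0, 0, 0, 0.05]]}}

```text
time_s: 7.9
tcp_pos: [0.5458, -0.1044, 0.1146]
tcp_rot: [3.141, -0.002, 3.138]
wrist_force: [-2.9, -1.4, -10.7]
finger_gap: 0.0076
grip_force: 34.5
```

```bash
python3 - <<'E'
from h import *
A=np.array([.4126,-.1053])
s=bot.read_state(); p=np.array(s['tcp_pos'])[:2]-A; print(s['tcp_pos'],s['tcp_rot'],s['wrist_force'],np.hypot(*p),np.degrees(np.arctan2(p[1],p[0])),np.degrees(s['tcp_rot'][2])-180)
c=bot.capture('wrist'); img=cv2.cvtColor(c['img'],cv2.COLOR_RGB2BGR)
a=np.arange(20,50,.04); r=np.arange(.153,.112,-.0003); M=np.zeros((len(r),len(a),2),np.float32)
for i,R in enumerate(r):
    for j,x in enumerate(a):
        t=np.radians(x-30.2); M[i,j]=proj(c,[A[0]+R*np.cos(t),A[1]+R*np.sin(t),.056],s)
o=cv2.remap(img,M[...,0],M[...,1],1)
for d in range(20,50,2):
    x=int((d-20)/.04); cv2.line(o,(x,0),(x,8),(0,0,255),1); cv2.putText(o,str(d),(x+2,12),0,.35,(0,0,255),1)
b=np.vstack([cv2.copyMakeBorder(o,0,5,0,0,cv2.BORDER_CONSTANT),cv2.copyMakeBorder(img[220:460,130:520],0,0,180,180,cv2.BORDER_CONSTANT)]); print(b.shape)
cv2.imwrite('pics/unw2.png',b)
E
```

```text
[ 0.54575198 -0.10441381  0.11458744] [ 3.14081231e+00 -1.69952663e-03  3.13808075e+00] [ -2.94468145  -1.35751757 -10.66839441] 0.13315493283622779 0.38132447936852437 -0.2012174671768605
(382, 750, 3)
```

View pics/unw2.png

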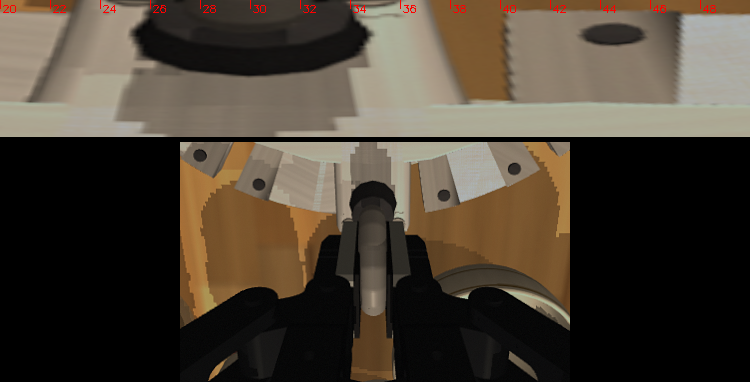

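At 30° the forces are small and the bowl is clear. The notch's far edge is at 40.2° on the image scale, confirming a centre of about 37.7. Turning 4.5° more, then lowering and opening slightly so the pin rides.

{"method": "drive_tool", "body": {"steps": [[8e-05, 0.0046, 0, 0, 0, -2, 0.05], [8e-05, 0.0058, 0, 0, 0, -2.5, 0.05], [0, 0, 0.0015, 0, 0, 0, 0.05], [0, 0, 0, 0, 0, 0, 0.05], [0, 0, 0, 0, 0, 0, 0.15], [0, 0, 0.0035, 0, 0, 0, 0.15], [0, 0, 0.0035, 0, 0, 0, 0.15], [0, 0, 0, 0, 0, 0, 0.15]]}}

```text
time_s: 8.95
tcp_pos: [0.5483, -0.0945, 0.1076]
tcp_rot: [-3.141, 0.005, -3.067]
wrist_force: [0.7, -0.6, 3.8]
finger_gap: 0.0127
grip_force: 1.9
```

{"method": "drive_tool", "body": {"steps": [[0, 0, 0, 0, 0, 0, 0.2], [0, 0, 0, 0, 0, 0, 0.2]]}}

```text
time_s: 9.2
tcp_pos: [0.5457, -0.0945, 0.106]
tcp_rot: [3.141, -0.001, -3.067]
wrist_force: [0.1, 0.2, -1.0]
finger_gap: 0.0171
grip_force: 0.0
```

```bash
python3 - <<'E'
from h import *
s=bot.read_state(); print({k:np.round(v,4).tolist() for k,v in s.items()})
c=bot.capture('wrist'); c['img']=c['img'][200:480,130:520].repeat(2,0).repeat(2,1); save(c,'w3.png')
E
```

```text
{'time_s': 9.2, 'joint_pos': [0.1287, 0.6229, 0.0052, 1.8434, -0.0048, 0.6762, 1.7821], 'dq': [-0.0001, 0.0005, -0.0006, 0.0033, 0.0005, -0.0005, -0.0004], 'tau': [0.0048, -42.27, 0.4642, -12.1056, 0.0079, -0.0081, -0.0002], 'tcp_pos': [0.5457, -0.0945, 0.106], 'tcp_rot': [3.1414, -0.0009, -3.0669], 'wrist_force': [0.0877, 0.2264, -0.9589], 'wrist_torque': [-0.027, -0.03, 0.0527], 'grip_force': 0.0, 'finger_gap': 0.0171}
```

View pics/w3.png

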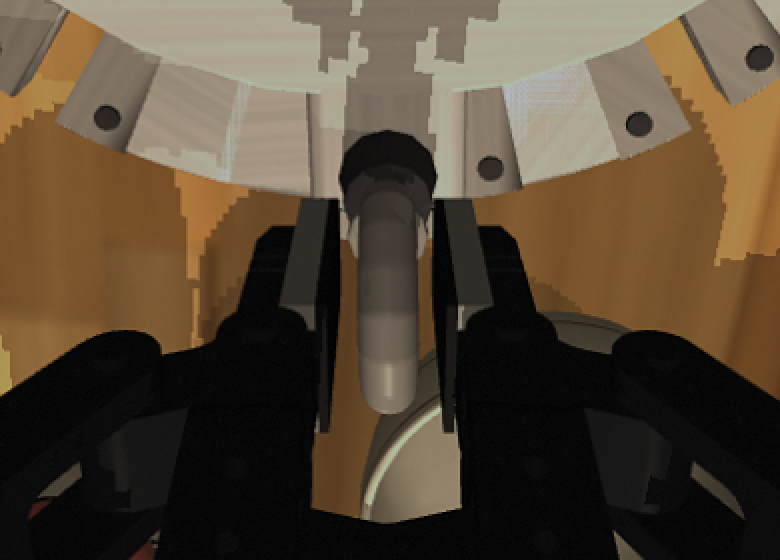

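The ring is free and centred between the pads (337 and 436, ring 388 in the crop), and the pin is riding about 34.5° on. Now I nudge the plate with the trailing finger and watch force and ring height.

{"method": "drive_tool", "body": {"steps": [[0, 0, 0, 0, 0, 0, 0.15], [0, 0.0012, 0, 0, 0, -0.5, 0.15], [0, 0.0012, 0, 0, 0, -0.5, 0.15], [0, 0.0012, 0, 0, 0, -0.5, 0.15], [0, 0.0012, 0, 0, 0, -0.5, 0.15], [0, 0, 0, 0, 0, 0, 0.15]], "grip_force": 20}}

```text
time_s: 10.0
tcp_pos: [0.5452, -0.0896, 0.106]
tcp_rot: [3.141, -0.001, -3.031]
wrist_force: [-1.2, -3.1, -2.8]
finger_gap: 0.0131
grip_force: 10.0
```

```bash
cat > chk.py <<'E'
from h import *
A=np.array([.4126,-.1053])
s=bot.read_state(); c=bot.capture('wrist'); g=cv2.cvtColor(c['img'],cv2.COLOR_RGB2BGR)
w=cv2.imread('pics/w3.png')[::2,::2]
for n,(r0,r1,c0,c1) in dict(tip=(375-200,408-200,176,213),hous=(262-200,290-200,165,222)).items():
    m=cv2.matchTemplate(g[230:430,260:400],w[r0:r1,c0:c1],cv2.TM_CCOEFF_NORMED); _,v,_,l=cv2.minMaxLoc(m)
    print(n,'shift col',l[0]+260-c0-130,'row',l[1]+230-r0-200,round(v,2))
p=np.array(s['tcp_pos'])[:2]-A
print(np.round(s['tcp_pos'],4),'ang',np.degrees(np.arctan2(p[1],p[0]))+30.2,(np.degrees(s['tcp_rot'][2])+30.2+180)%360,np.round(s['wrist_force'],1),s['finger_gap'],s['grip_force'],s['time_s'])
E
python3 chk.py
```

```text
tip shift col -2 row -7 0.86
hous shift col -1 row 0 0.98
[ 0.5452 -0.0896  0.106 ] ang 36.960344112441874 36.509099811621354 [-1.2 -3.1 -2.8] 0.013124582571366474 9.969402104616165 10.0
```

{"method": "drive_tool", "body": {"steps": [[0, 0.0007, 0, 0, 0, -0.3, 0.15], [0, 0.0007, 0, 0, 0, -0.3, 0.15], [0, 0, 0, 0, 0, 0, 0.15]]}}

```text
time_s: 10.42
tcp_pos: [0.545, -0.0882, 0.1059]
tcp_rot: [3.141, -0.001, -3.021]
wrist_force: [-0.7, -2.0, -4.7]
finger_gap: 0.013
grip_force: 9.6
```

```bash
python3 chk.py
```

```text
tip shift col -2 row -8 0.83
hous shift col -1 row 0 0.99
[ 0.545  -0.0882  0.1059] ang 37.54508743640796 37.097415721489796 [-0.7 -2.  -4.7] 0.013021908405579617 9.591224938631058 10.425
```

{"method": "drive_tool", "body": {"steps": [[0, 0, 0, 0, 0, 0, 0.25], [0, 0, 0, 0, 0, 0, 0.25]]}}

```text
time_s: 10.72
tcp_pos: [0.5468, -0.0871, 0.1071]
tcp_rot: [3.141, 0.003, -3.02]
wrist_force: [1.0, -0.7, 0.9]
finger_gap: 0.0215
grip_force: 0.0
```

```bash
python3 chk.py
```

```text
tip shift col -4 row -13 0.88
hous shift col -2 row -5 0.98
[ 0.5468 -0.0871  0.1071] ang 37.91120593020612 37.1534172710453 [ 1.  -0.7  0.9] 0.021479659848739743 0.0 10.725
```

{"method": "drive_tool", "body": {"steps": [[0, 0, 0, 0, 0, 0, 0.25], [0, 0, 0, 0, 0, 0, 0.25]]}}

```text
time_s: 11.02
tcp_pos: [0.5457, -0.0882, 0.1065]
tcp_rot: [3.142, 0.0, -3.021]
wrist_force: [0.1, 0.1, 0.1]
finger_gap: 0.0214
grip_force: 0.0
```

```bash
python3 chk.py; python3 -c "
import cv2,numpy as np
from h import *
c=bot.capture('wrist'); g=cv2.cvtColor(c['img'],cv2.COLOR_RGB2BGR)[200:480,130:520]
cv2.imwrite('pics/w4.png',np.hstack([cv2.imread('pics/w3.png')[::2,::2],g]))"
```

```text
tip shift col 2 row -19 0.94
hous shift col 2 row -2 0.97
[ 0.5457 -0.0882  0.1065] ang 37.51384347945049 37.09424584523771 [0.1 0.1 0.1] 0.02140694730272771 0.0 11.025
```

View pics/w4.png

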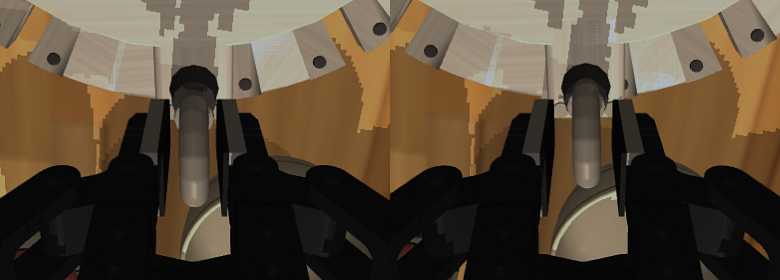

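The ring dropped 17 px relative to the housing, which is about 8 mm, so the pin has snapped in at about 37.3°. Retreating straight up and checking from the earlier hover geometry.

{"method": "drive_tool", "body": {"steps": [[0, 0, 0, 0, 0, 0, 0.4], [0, 0, 0, 0, 0, 0, 0.4], [0, 0, -0.025, 0, 0, 0, 0.4], [0, 0, -0.035, 0, 0, 0, 0.6], [0, 0, -0.035, 0, 0, 0, 0.6], [0, 0, -0.0295, 0, 0, 0, 0.6], [0, 0, 0, 0, 0, 0, 0.6], [0, 0, 0, 0, 0, 0, 0.6]]}}

```text
time_s: 12.12
tcp_pos: [0.5448, -0.0883, 0.2299]
tcp_rot: [3.141, -0.002, -3.021]
wrist_force: [-0.0, 0.3, -0.6]
finger_gap: 0.0511
grip_force: 0.0
```

```bash
python3 - <<'E'
from h import *
s=bot.read_state(); print(s['tcp_pos'],s['tcp_rot'],s['wrist_force'],s['time_s'])
c=bot.capture('wrist'); g=cv2.cvtColor(c['img'],cv2.COLOR_RGB2BGR); w=cv2.imread('pics/w0.png')
cv2.imwrite('pics/w5.png',g)
up=lambda a:cv2.resize(cv2.cvtColor(a,cv2.COLOR_BGR2GRAY),None,fx=4,fy=4,interpolation=cv2.INTER_CUBIC)
for n,(r0,r1,c0,c1) in dict(tip=(240,262,312,340),hous=(193,212,305,345)).items():
    m=cv2.matchTemplate(up(g[180:290,285:365]),up(w[r0:r1,c0:c1]),cv2.TM_CCOEFF_NORMED); _,v,_,l=cv2.minMaxLoc(m)
    print(n,'col',l[0]/4+285-c0,'row',l[1]/4+180-r0,round(v,3))
A=np.array([.4126,-.1053])
for name,ph,pose in [('start',-30.2,dict(tcp_pos=[.5285,-.1711,.2311],tcp_rot=[-3.142,0,2.615])),('now',7.1,s)]:
    f=lambda r,z,a=np.radians(ph):np.round(proj(c,[A[0]+r*np.cos(a),A[1]+r*np.sin(a),z],pose),1)
    print(name,'ring centre',f(.132,.118),'lifted 8:',f(.132,.126),'housing',f(.132,.094))
E
```

```text
[ 0.54479871 -0.08828082  0.22989473] [ 3.14118678e+00 -1.81875549e-03 -3.02139778e+00] [-0.03488833  0.27241826 -0.59703691] 12.125
tip col -1.75 row 1.25 0.768
hous col 0.0 row 0.25 0.891
start ring centre [322.2 229. ] lifted 8: [322.2 232.9] housing [322.2 218.4]
now ring centre [323.6 229.8] lifted 8: [323.7 233.8] housing [323.6 219.2]
```

```bash
python3 - <<'E'
from h import *
c=bot.capture('wrist'); A=np.array([.4126,-.1053])
def rows(pose,ph,lift):
    a=np.radians(ph); P=lambda r,z:proj(c,[A[0]+r*np.cos(a),A[1]+r*np.sin(a),z],pose)[1]
    return max(P(.132+.0185*np.cos(t),.118+lift+.0185*np.sin(t)) for t in np.linspace(0,3,90)), P(.132,.094)
p3=dict(tcp_pos=[.5457,-.0945,.106],tcp_rot=[3.1414,-.0009,-3.0669]); p4=dict(tcp_pos=[.5457,-.0882,.1065],tcp_rot=[3.142,0,-3.021])
a=rows(p3,4.3,.008); print('w3',a)
for l in (0,.001,.002,.004,.008):
    b=rows(p4,7.2,l); print(l,'tip shift',round(b[0]-a[0],1),'hous',round(b[1]-a[1],1))
p1=dict(tcp_pos=[.5284,-.17,.104],tcp_rot=[3.142,-.001,2.616]); print('w1 seated',rows(p1,-30.2,0),'obs tip 396')
E
```

```text
w3 (np.float64(409.8836747489473), np.float64(303.9949817537928))
0 tip shift -19.4 hous -2.1
0.001 tip shift -17.4 hous -2.1
0.002 tip shift -15.4 hous -2.1
0.004 tip shift -11.3 hous -2.1
0.008 tip shift -2.8 hous -2.1
w1 seated (np.float64(399.442260067515), np.float64(308.4147454711776)) obs tip 396
```

The predicted shift for fully home is tip -19.4 and housing -2.1. I measured -19 and -2, so the lift is about 0.2 mm and the pin is home. Handing in.

```bash
python3 -c "
from workcell import bot
print(bot.finish_job())"
```

```text
the job is handed in; nothing more can be done
None
```

I handed the job in with the plate in the next notch, about 37° anticlockwise from the start. The pin measures fully home there, the arm is clear of everything and nothing touched the jars or bowl; the hand-in gave no verdict.

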